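# Lock a filter stage onto its holder with a quarter turn

## Task

Fit the blue filter stage to the metal filter holder: lower it upright so that its two side lugs pass down through the two gaps in the holder's rim and it stands on the floor of the cup, give it a quarter turn clockwise (seen from above) so that the lugs lock under the rim, and let go. Leave the orange stage standing where it is.

Things in the scene. Friction and masses are not known exactly. Their poses are not given: they have to be found in the camera images.
- stage_blue_grip (a point): Loose upright stage with blue round grip 46 mm across, 24-74 mm above its foot, thin white stub on top to 86. Below the grip a spigot 36 across; at its foot two alike lugs along this point's +x and -x, tips 36 mm from the axis, 14 wide, 8 high, seen from above; a white bar on top lies the same way. Point: on the axis at mid-grip, 50 mm above the foot, z up. About 140 g; grip it from any side.
- stage_orange_grip (a point): A second stage just like the blue one but with an orange grip: it stays where it stands. Point on its axis at mid-grip, 50 mm above its foot.
- holder_seat (a point): Centre of the flat floor of the metal filter holder, a round cup fixed to the worktop: 100 mm across outside, 88 inside, foot 116 across, 8 thick, thin outlet pipe at +y out to 81 mm. Point on the cup's axis, 14 mm above the worktop, z up. A stage standing on this floor has its mid-grip 50 mm above this point. A tall grey column stands behind, face from x 0.61, y -0.08 to x 0.75, y 0.46 m.
- holder_rim (a point): Centre of the rim's top, 20 mm above the floor; axes as holder_seat. A lip 6 mm thick reaches in to 23 mm from the axis, its underside 14 mm above the floor. Two gaps in it, 76 degrees wide, lie at +x and -x (a yellow dot each); lugs fit with 15 degrees and 5 mm to spare. Clockwise from above they are under the lip from 60 degrees, at the two-dot marks at 90, stop at 110; the other way at 25.
Things that resemble listed ones, but are neither listed nor needed, are in the scene too. What is meant by the part that bears stage_blue_grip is not yellow, and is the larger of those in its own colour.

How it is judged:
By the outcome, as a careful person would: the job done as asked, in the order asked, and still so for the second after the job is handed in, with the robot touching nothing.
It also fails if it takes over 43 s, if anything falls off the work surface, if the arm or the gripper's body presses on something with over 40 N, if the wrist force passes 120 N, or if a joint passes its speed limit or range.

## Robot

A 7-joint arm with a two-finger parallel gripper is mounted at the origin on the work surface; the furniture and walls round the work are solid. World frame = base frame: x ahead of the robot, y to its left, z up, the work surface at z = 0. Lengths are in m, angles in degrees, forces in N, time in s.
With the tool pointing down it reaches from about 0.425 to 0.875 m from the base axis. Payload 4.7 kg.
Tool frame: the origin (TCP) lies at the centre of the arm's flange, where the gripper is bolted on; the fingertips stand 182 mm ahead of it and the grasp point (between the pads) lies 164 mm ahead of it; z points along the fingers, y is the line along which they close (so a half turn about z gives the same grasp; the last joint's range is limited). The gripper opens to 87 mm and grips with 3 to 60 N. Pads are 19 mm wide; open, the fingers measure 117 mm over their backs; the gripper's body (75 mm by 190 mm) begins 51 mm behind the grasp point.
Start: joints at [-67.317, 18.392, -4.016, 83.108, 1.295, 78.541, -3.26], TCP at [0.242, 0.603, 0.405] pointing down, gripper open.
Joint ranges: [-163.93, 163.93], [-17.29, 119.83], [-79.2, 71.16], [3.27, 140.29], [-89.18, 269.18], [5.43, 117.66], [-154.24, 154.24]. Speed limits (degrees/s): [147.25, 147.25, 180, 180, 180, 180, 180].

## Interface

Orientations are given as [roll, pitch, yaw] about the fixed x, y, z axes, in that order (R = Rz(yaw) Ry(pitch) Rx(roll)).
In Python, from cell import env gives the robot as it stands. The module is installed in compiled form; this text tells all that it offers.
- The arm moves only by the tool step_arm, never from a script. Its argument "steps" is one flat list of numbers, 5 for each row, row after row: the opening, from 0 (shut) to 1 (fully open), then the shift along the tool's x, y, z in mm, then the turn about the tool's z in degrees. In form: [grip, dx, dy, dz, roll, grip, dx, dy, dz, roll, ...]. A call has 1 to 12 rows; each row shifts and turns the commanded pose from where the row before left it, along the tool's axes as they then stand; what a row does not reach is not made up. A row lasts 1/8 s, in which the tool goes at most 62.5 mm and 10.7 degrees, less where a joint would pass 70% of its speed; a pose out of reach is approached as far as the arm can. A call with a gripper value outside its range is refused whole. The fingers move at their own pace and stop on an object; "grip_force" is the grip in N (left out, the last holds). Time passes only in rows, so rows that do not move let the fingers close. It gives the time, the measured TCP pose, the force, the opening and the grip force at its end, in the units of the state.
- env.get_obs(): the state, without advancing time (a new reading comes with each control period).
- env.read_camera(name): name is "scene" or "top" or "wrist"; returns a dict with "image" (400x640x3 uint8, red, green, blue), "camera_matrix" (3x3 intrinsics, pixels), "R" (3x3) and "t" (3): a world point X has camera coordinates R X + t. Camera axes: x right, y down, z forward; pixel columns grow to the right and rows downward; lengths in m; the calibration is good to about 2 mm. A picture is of the moment at which its call begins. There is no depth.
- env.sign_off(): hands the job in; it is judged then, once.
The state is a dict: "time_s": time; "qpos": joint angles; "joint_velocities": joint speeds; "effort": joint torques, N m; "tool_pos": TCP position; "tool_rot": TCP orientation; "force": force on the tool from outside, world axes, zero at the start; "wrist_torque": the same for the moment, N m; "grip_width": finger opening in m; "grasp_force": force on a finger pad.
Only numpy, scipy, OpenCV 4.12 (cv2) and the standard library are available. Lean on these libraries where they do the work, as an engineer would, in place of code of your own. Each camera call takes 0.05 s, during which the arm holds its last target. There are 200 camera calls.

## Working session

There is one attempt and no reset: what is moved stays moved. The work goes in short steps, Python scripts to look and compute and a tool call to move; the robot and the scene stay as the last step left them, time stands still between calls to the robot, and variables do not carry over. Pictures are saved under pics/ and viewed, at most 10 in all, crops included, and the job is handed in when it is done.

Besides the shell and the picture viewer there is one more tool, called after "Call:" as name(argument=value, ...) on one line, values as JSON. step_arm: Moves the arm, as the interface text tells. Its arguments: {"type":"object","properties":{"steps":{"type":"array","items":{"type":"number"}},"grip_force":{"type":"number"}},"required":["steps"]}

```bash
mkdir -p pics
cat > h.py <<'E'
import numpy as np, cv2
from cell import env
def cam(n,save=None):
    c=env.read_camera(n); 
    if save: cv2.imwrite('pics/'+save,c['image'][:,:,::-1])
    return c
def ray(c,u,v):
    R=np.array(c['R']);t=np.array(c['t']);K=np.array(c['camera_matrix'])
    return -R.T@t, R.T@np.linalg.solve(K,[u,v,1.])
def plane(c,u,v,z):
    o,d=ray(c,u,v); return o+d*(z-o[2])/d[2]
def proj(c,X):
    p=np.array(c['camera_matrix'])@(np.array(c['R'])@np.array(X)+np.array(c['t'])); return p[:2]/p[2]
E
python3 - <<'E'
from h import *
o=env.get_obs(); print(o)
a=cam('top');b=cam('scene')
cv2.imwrite('pics/top.png',a['image'][:,:,::-1]);cv2.imwrite('pics/scene.png',b['image'][:,:,::-1])
for c in (a,b): print(ray(c,320,200))
E
```

```text
{'time_s': 0.0, 'qpos': array([-67.31596486,  18.43972579,  -4.01605949,  83.17631419,
         1.29599834,  78.54263176,  -3.25978341]), 'joint_velocities': array([ 0.143038  , -0.03628074, -0.04953508,  0.04264074,  0.02862556,
       -0.01277972,  0.05016281]), 'effort': array([-3.97082840e-04, -4.91283417e+01, -4.04274585e-01, -3.12532425e+01,
       -6.41271682e-02,  4.35580546e-02,  1.81340756e-04]), 'tool_pos': array([0.24213902, 0.60298074, 0.40364134]), 'tool_rot': array([-1.79886635e+02,  6.74171778e-03,  1.58126669e+02]), 'force': array([ 0.04597318, -0.30500069,  0.03659086]), 'wrist_torque': array([-0.03343392,  0.00058875, -0.05544718]), 'grasp_force': 0.0, 'grip_width': 0.08678127336921496}
(array([ 0.21048689, -0.01362975,  0.94943035]), array([ 0.1834864 , -0.02480841, -0.98278649]))
(array([ 0.70100636, -0.42279726,  0.85688916]), array([-0.32789244,  0.42581188, -0.84351975]))
```

View pics/top.png

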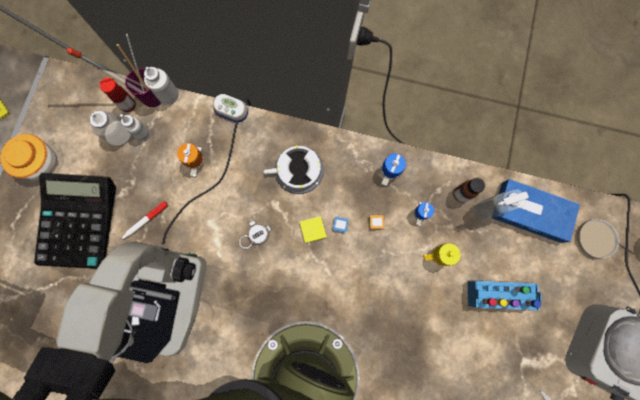

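View pics/scene.png

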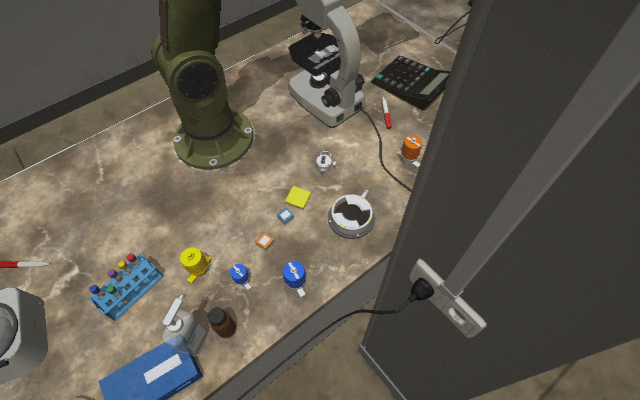

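```bash
cat > m.py <<'E'
from h import *
a=cam('top');b=cam('scene')
def blobs(c,lo,hi,mn=30):
    hsv=cv2.cvtColor(c['image'],cv2.COLOR_RGB2HSV)
    m=cv2.inRange(hsv,lo,hi); n,l,s,ct=cv2.connectedComponentsWithStats(m)
    return [(ct[i].round(1).tolist(),s[i].tolist()) for i in range(1,n) if s[i,4]>mn]
for n,c in (('top',a),('scene',b)):
    print(n,'blue',blobs(c,(105,150,80),(125,255,255)))
    print(n,'orange',blobs(c,(8,170,120),(18,255,255)))
    print(n,'yellow',blobs(c,(22,150,120),(35,255,255),2))
print('holder', plane(a,299,168,.034), plane(b,351,214,.034))
print('blue',plane(a,393,166,.074),plane(b,294,272,.074)); print('orange',plane(a,190,155,.074))
f=lambda c,x,y,w,h,s: cv2.resize(c['image'][y:y+h,x:x+w,::-1],None,fx=s,fy=s,interpolation=cv2.INTER_CUBIC)
cv2.imwrite('pics/crop.png',np.vstack([np.hstack([f(a,255,135,100,70,4),f(a,360,140,100,70,4)]),np.hstack([f(b,305,180,100,75,4),f(b,220,240,100,75,4)])]))
E
python3 m.py
```

```text
top blue [([393.6, 164.7], [384, 154, 21, 22, 242]), ([531.6, 192.7], [507, 180, 44, 27, 319]), ([561.5, 201.4], [557, 198, 10, 8, 39]), ([420.6, 210.7], [417, 203, 8, 16, 89]), ([430.0, 210.7], [427, 204, 6, 14, 44]), ([567.6, 215.2], [562, 208, 12, 16, 64]), ([528.6, 221.0], [499, 210, 56, 26, 516]), ([562.1, 232.0], [559, 226, 7, 15, 43]), ([536.3, 303.2], [533, 300, 7, 8, 44])]
top orange [([25.5, 158.8], [1, 135, 45, 43, 445]), ([181.3, 152.7], [178, 144, 9, 20, 92]), ([192.7, 154.0], [186, 144, 13, 20, 128])]
top yellow [([2.4, 109.8], [0, 100, 8, 19, 90]), ([312.6, 229.6], [300, 217, 26, 26, 458]), ([448.7, 254.0], [438, 244, 22, 21, 372]), ([428.5, 256.7], [424, 254, 10, 6, 53]), ([503.2, 302.4], [500, 300, 8, 6, 40])]
scene blue [([294.1, 274.6], [283, 261, 23, 27, 381]), ([238.7, 273.3], [231, 264, 17, 20, 180]), ([93.2, 288.1], [90, 285, 7, 7, 32]), ([146.9, 361.9], [121, 344, 55, 38, 646]), ([167.1, 381.8], [130, 356, 68, 44, 1100]), ([115.9, 387.4], [99, 376, 31, 24, 249])]
scene orange [([412.9, 143.4], [404, 135, 18, 19, 158]), ([263.7, 240.9], [256, 233, 17, 15, 56])]
scene yellow [([297.7, 196.8], [286, 186, 25, 22, 359]), ([334.5, 202.5], [334, 202, 2, 2, 4]), ([368.7, 219.3], [368, 219, 2, 2, 3]), ([191.8, 262.0], [180, 247, 27, 37, 502]), ([207.5, 258.2], [205, 256, 7, 6, 25]), ([121.0, 263.6], [118, 261, 7, 6, 33])]
holder [0.45638837 0.01008267 0.034     ] [0.46495327 0.00413981 0.034     ]
blue [ 0.44788575 -0.19709865  0.074     ] [ 0.45875529 -0.20391739  0.074     ]
orange [0.47771851 0.24779281 0.074     ]
```

View pics/crop.png

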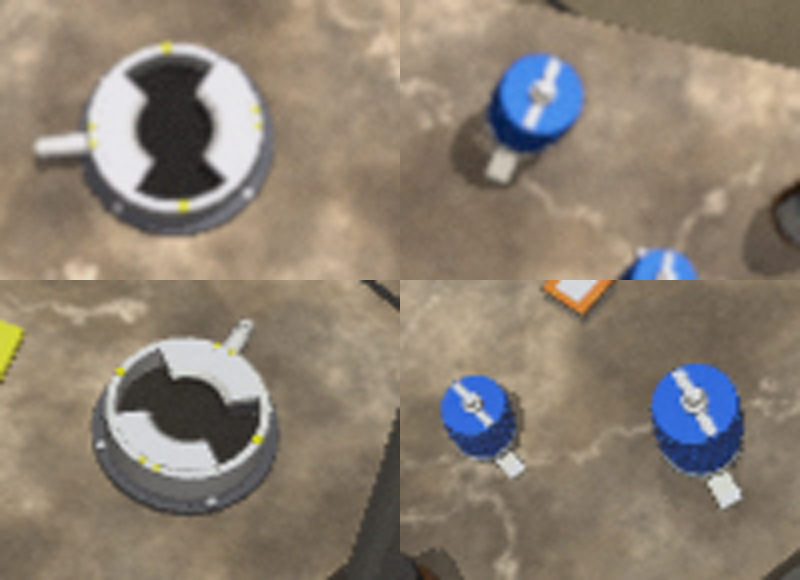

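Candidates are the large blue stage, top (393,165) / scene (294,274), and the small blue stage, top (425,211) / scene (239,273). The crop confirms that the first is larger (about 21 px across against 16), so it is the one meant. The yellow one is excluded. The holder's gap dots are at top (296.8,146.8) and (300.8,186.5).

```bash
cat > m2.py <<'E'
from h import *
a=cam('top');b=cam('scene')
def seg(c,p,q,z):
    P,Q=plane(c,*p,z),plane(c,*q,z); d=P-Q; return (P+Q)/2*1000, np.degrees(np.arctan2(d[1],d[0])), np.linalg.norm(d)
print('hold',seg(a,(296.75,146.75),(300.75,186.5),.034),seg(b,(368.7,219.3),(334.5,202.5),.034))
print('blue',seg(a,(398.25,155),(392.5,172.5),.074),seg(b,(298,278.75),(288.75,262.5),.074))
print('lug top', plane(a,360+(500-400)/4,140+168/4,.008), 'sc',plane(b,220+(727-400)/4,240+(490-280)/4,.008))
# stub on top (z .086)
def tri(p,q):
    o1,d1=ray(a,*p);o2,d2=ray(b,*q); d1/=np.linalg.norm(d1);d2/=np.linalg.norm(d2)
    s=np.linalg.lstsq(np.c_[d1,-d2],o2-o1,rcond=None)[0]; return (o1+s[0]*d1+o2+s[1]*d2)/2, np.linalg.norm(o1+s[0]*d1-o2-s[1]*d2)
print('stub',tri((360+143/4,140+90/4),(220+293/4,240+120/4)))
print('rim ctr tri',tri((298.75,166.6),(351.6,210.9)))
print('small',plane(a,425,211,.05),'brown',plane(a,478,185,.1))
print('micro eyepiece?',[tri(p,q) for p,q in [((185,268),(343,107)),((150,250),(345,30))]])
print('arm tcp in top',proj(a,env.get_obs()['tool_pos']))
E
python3 m2.py
```

```text
hold (array([460.06269836,  10.67035395,  34.        ]), np.float64(5.175763633760461), np.float64(0.09440285488604443)) (array([460.64422307,  12.1064609 ,  34.        ]), np.float64(5.616536419102986), np.float64(0.09351663576618582))
blue (array([ 453.01026309, -202.60044225,   74.        ]), np.float64(-20.260900696279577), np.float64(0.04219356301710523)) (array([ 455.55440455, -202.1711963 ,   74.        ]), np.float64(-24.09191342577188), np.float64(0.04212473863620611))
lug top [ 0.42730791 -0.19029502  0.008     ] sc [ 0.48223972 -0.21333667  0.008     ]
stub (array([ 0.4552764 , -0.20252634,  0.07688751]), np.float64(0.0010064416104313039))
rim ctr tri (array([0.46054118, 0.01143152, 0.03369455]), np.float64(0.002147540587923911))
small [ 0.35090986 -0.26804643  0.05      ] brown [ 0.39735742 -0.36977036  0.1       ]
micro eyepiece? [(array([0.24301734, 0.26861842, 0.0396824 ]), np.float64(0.026583471325444856)), (array([0.2613135 , 0.24119762, 0.30513104]), np.float64(0.017573356454617054))]
arm tcp in top [-166.86959737  259.02250262]
```

Call:
step_arm(steps=[1,-30,-10,-20,0,1,-48,-16,-20,0,1,-54,-18,-20,0,1,-54,-18,0,0,1,-54,-18,0,0,1,-54,-18,0,0,1,-28,-42,0,0,1,-28,-42,0,0,1,-28,-42,0,0,1,-28,-42,0,0])

```text
time_s: 1.55
tool_pos: [0.52, 0.2033, 0.4649]
tool_rot: [180.0, 0.0, 158.1]
force: [0.9, -0.2, 0.4]
grip_width: 0.087
grasp_force: 0.0
```

Call:
step_arm(steps=[1,-18,-49,0,0,1,-18,-49,0,0,1,-18,-49,0,0,1,-17,-49,0,0,1,-17,-49,0,0,1,0,-51,0,0,1,0,-51,0,0,1,0,-51,0,0,1,0,0,0,10,1,0,0,0,10,1,0,0,0,10,1,0,0,0,10])

```text
time_s: 3.05
tool_pos: [0.4531, -0.1971, 0.4648]
tool_rot: [180.0, -0.0, 117.8]
force: [0.4, 0.6, -0.0]
grip_width: 0.0869
grasp_force: 0.0
```

Call:
step_arm(steps=[1,0,0,30,10,1,0,0,30,0,1,0,0,30,0,1,0,0,0,0])

```text
time_s: 3.55
tool_pos: [0.4524, -0.1966, 0.3729]
tool_rot: [-179.8, -0.1, 108.1]
force: [-0.5, 0.6, -0.5]
grip_width: 0.0869
grasp_force: 0.0
```

Run:
```python
from h import *
c=cam('wrist','w1.png'); o=env.get_obs(); print(o['tool_pos'],o['tool_rot'],o['qpos'],o['time_s'])
print(ray(c,320,200)); 
for z in (.0,.086): print(proj(c,[.4545,-.2025,z]))
```

```text
[ 0.45304211 -0.19695149  0.37461277] [-1.79933730e+02 -3.91410059e-02  1.08120895e+02] [-11.97705672  -0.51778919  32.49724542 108.15194377   0.30324958
  72.36120801  38.54777876] 3.6
(array([ 0.42726177, -0.12434951,  0.3530802 ]), array([ 0.08899554, -0.26172858, -0.96105224]))
[320.36186777 184.84918066]
[320.75108775 206.18445572]
```

View pics/w1.png

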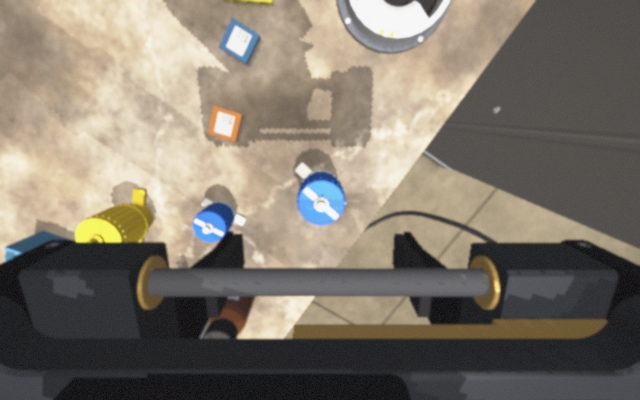

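The wrist view shows the blue stage at (321,202), with its bar running from (303,214) to (340,193). The path down between the fingers is clear.

Run:
```python
from h import *
c=cam('wrist')
hsv=cv2.cvtColor(c['image'],cv2.COLOR_RGB2HSV); sub=c['image'].astype(int)
# top disc of grip: bright blue + white, within window
w=np.zeros((400,640),np.uint8); w[165:232,290:355]=255
m=cv2.inRange(hsv,(95,150,40),(125,255,255))&w
cs=max(cv2.findContours(m,cv2.RETR_EXTERNAL,cv2.CHAIN_APPROX_NONE)[0],key=len)
hull=cv2.convexHull(cs); (e,ax,an)=cv2.fitEllipse(hull); print('ell',e,ax)
disc=cv2.drawContours(np.zeros_like(w),[hull],-1,255,-1); disc=cv2.erode(disc,np.ones((3,3)))
wm=cv2.inRange(hsv,(0,0,150),(179,90,255))&disc
ys,xs=np.nonzero(wm); P=np.array([plane(c,x,y,.074) for x,y in zip(xs,ys)])
vx,vy,_,_=cv2.fitLine(P[:,:2].astype(np.float32),cv2.DIST_HUBER,0,1e-3,1e-3).ravel()
print('bar',np.degrees(np.arctan2(vy,vx)),P.mean(0),len(P))
print('stub',plane(c,322,204,.086),'disc',plane(c,e[0],e[1],.074))
```

```text
ell (318.9302673339844, 196.1986846923828) (43.834678649902344, 49.07847213745117)
bar -26.55938 [ 0.45116667 -0.20183158  0.074     ] 361
stub [ 0.45662285 -0.2011518   0.086     ] disc [ 0.45265203 -0.19805842  0.074     ]
```

Call:
step_arm(steps=[1,-5,0,30,0,1,0,0,40,0,1,0,0,40,0,1,0,0,30,0,1,0,0,18,0,1,0,0,0,0,0.2,0,0,0,0,0.2,0,0,0,0,0.2,0,0,0,0,0.2,0,0,0,0,0.2,0,0,0,0,0.2,0,0,0,0], grip_force=25)

```text
time_s: 5.15
tool_pos: [0.455, -0.2017, 0.2169]
tool_rot: [180.0, 0.0, 108.1]
force: [0.1, 0.3, 1.0]
grip_width: 0.0453
grasp_force: 24.9
```

Call:
step_arm(steps=[0.2,0,0,-20,0,0.2,0,0,-30,0,0.2,0,0,-30,0,0.2,40,14,0,0,0.2,40,14,0,0,0.2,40,14,0,0,0.2,40,14,0,0,0.2,41,15,0,0,0.2,0,0,0,-10,0.2,0,0,0,-10,0.2,0,0,0,-9,0.2,0,0,0,0])

```text
time_s: 6.65
tool_pos: [0.4594, 0.0112, 0.2962]
tool_rot: [-179.9, -0.0, 137.0]
force: [0.2, 0.0, -2.1]
grip_width: 0.0452
grasp_force: 24.9
```

Run:
```python
from h import *
o=env.get_obs(); print(o['tool_pos'],o['tool_rot'],o['qpos'].round(),o['force'],o['grip_width'])
a=cam('top');b=cam('scene');w=cam('wrist')
f=lambda c,x,y,ww,h,s: cv2.resize(c['image'][y:y+h,x:x+ww,::-1],None,fx=s,fy=s,interpolation=cv2.INTER_CUBIC)
cv2.imwrite('pics/x.png',np.vstack([np.hstack([f(a,240,120,100,75,4),f(b,300,150,100,75,4)]),f(w,220,130,200,75,4)]))
```

```text
[0.45938624 0.01123651 0.29623848] [-1.79940910e+02 -4.16574181e-02  1.37026570e+02] [-26.  -0.  21. 118.   0.  63.  42.] [ 0.17874161  0.02812501 -2.07808251] 0.04518680456234586
```

View pics/x.png

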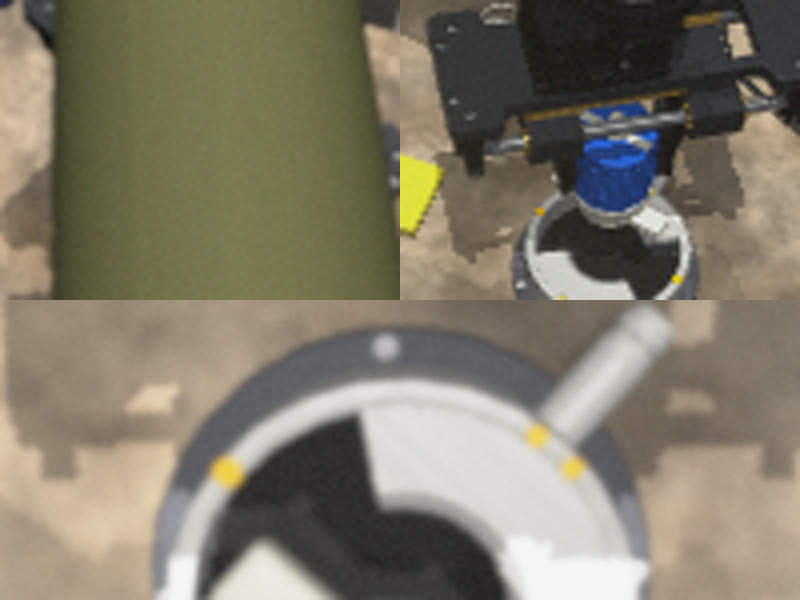

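In the scene crop the stage hangs above the cup, with its white lug at about (463,204) pointing to the +x gap. The wrist crop cuts off the other lug, at about (286,195), so I'll take one fuller wrist crop.

Run:
```python
from h import *
w=cam('wrist')
cv2.imwrite('pics/y.png',cv2.resize(w['image'][140:280,220:420,::-1],None,fx=4,fy=4,interpolation=cv2.INTER_CUBIC))
print('-x dot',plane(w,220+228/4,130+(472-300)/4,.034), 'twodots',plane(w,220+555/4,130+(452-300)/4,.034))
print('ctr rim',proj(w,[.4603,.0114,.034]))
```

```text
-x dot [0.41445762 0.00627338 0.034     ] twodots [0.45663077 0.05739156 0.034     ]
ctr rim [320.14563934 208.23619198]
```

View pics/y.png

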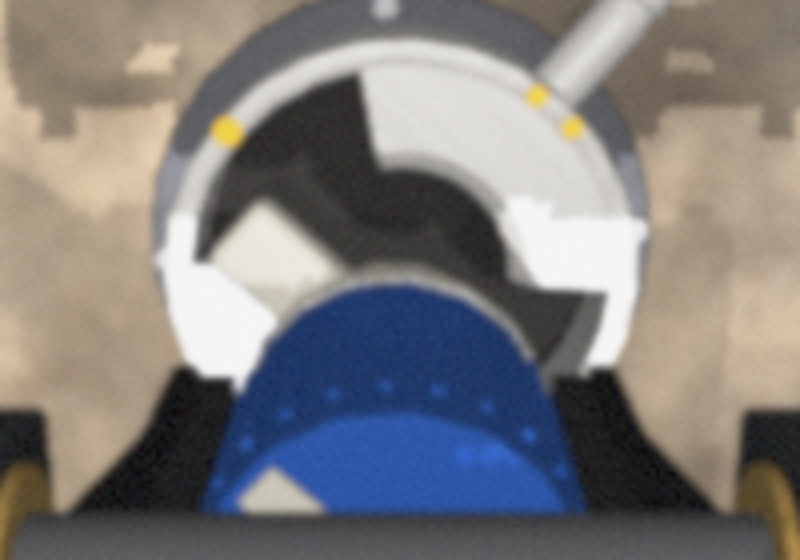

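The crop shows the -x gap dot at (277,173) px, and the near lug's tip corners at crop (207,258) and (262,200). The lug points into the gap. Next I'll compute its angle.

Run:
```python
from h import *
w=cam('wrist'); z=.087
A,B,C,D=[plane(w,220+x/4,140+y/4,z) for x,y in [(207,258),(262,200),(345,262),(277,318)]]
t=(A+B)/2; print('tip',t,'w',np.linalg.norm(A-B))
an=lambda d:np.degrees(np.arctan2(d[1],d[0]))
print('edges',an(C-B),an(D-A),'perp',an(B-A)-90, 'toaxis',an(np.array([.4594,.0112,z])-t),'axis',t+.036*np.array([np.cos(np.radians(5)),np.sin(np.radians(5)),0]))
o=env.get_obs(); print(o['tool_pos'])
```

```text
tip [0.42387429 0.0080297  0.087     ] w 0.013465094401239963
edges 8.701231287712215 3.9797353932189137 perp 3.4557817037993033 toaxis 5.099535264864357 axis [0.45973729 0.01116731 0.087     ]
[0.45968428 0.01126501 0.29664561]
```

Call:
step_arm(steps=[0.2,-1,1,20,0,0.2,0,0,20,0,0.2,0,0,12,0,0.2,0,0,8,0,0.2,0,0,2,0,0.2,0,0,0,0])

```text
time_s: 7.65
tool_pos: [0.4614, 0.0114, 0.2351]
tool_rot: [180.0, 0.0, 137.1]
force: [0.4, -0.1, -2.4]
grip_width: 0.0454
grasp_force: 24.9
```

Call:
step_arm(steps=[0.2,0,0,1.5,0,0.2,0,0,1,0,0.2,0,0,1,0,0.2,0,0,0,0])

```text
time_s: 8.15
tool_pos: [0.4611, 0.0114, 0.2312]
tool_rot: [180.0, -0.0, 137.1]
force: [-0.3, 0.3, -2.2]
grip_width: 0.0452
grasp_force: 24.9
```

Call:
step_arm(steps=[0.2,0,0,1,0,0.2,0,0,0,0])

```text
time_s: 8.4
tool_pos: [0.4613, 0.0114, 0.2309]
tool_rot: [180.0, -0.0, 137.1]
force: [-2.6, -0.4, 5.2]
grip_width: 0.0454
grasp_force: 25.0
```

Contact came at the expected floor height, so now the quarter turn.

Call:
step_arm(steps=[0.2,0,0,0,7.5,0.2,0,0,0,7.5,0.2,0,0,0,7.5,0.2,0,0,0,7.5,0.2,0,0,0,7.5,0.2,0,0,0,7.5])

```text
time_s: 9.15
tool_pos: [0.4612, 0.0099, 0.2308]
tool_rot: [-180.0, 0.1, 91.9]
force: [-2.7, -3.9, 6.2]
grip_width: 0.0452
grasp_force: 25.0
```

Call:
step_arm(steps=[0.2,0,0,0,7.5,0.2,0,0,0,7.5,0.2,0,0,0,7.5,0.2,0,0,0,7.5,0.2,0,0,0,7.5,0.2,0,0,0,7.5,0.2,0,0,0,0,0.2,0,0,0,0])

```text
time_s: 10.15
tool_pos: [0.4613, 0.011, 0.2309]
tool_rot: [180.0, -0.0, 47.1]
force: [-1.8, -1.5, 4.8]
grip_width: 0.0452
grasp_force: 25.0
```

Run:
```python
from h import *
o=env.get_obs(); print(o['tool_pos'],o['tool_rot'],o['force'],o['wrist_torque'],o['grip_width'],o['qpos'].round())
w=cam('wrist');b=cam('scene')
f=lambda c,x,y,ww,h,s: cv2.resize(c['image'][y:y+h,x:x+ww,::-1],None,fx=s,fy=s,interpolation=cv2.INTER_CUBIC)
cv2.imwrite('pics/z.png',np.hstack([f(w,220,140,130,140,3),f(b,290,130,130,140,3)]))
```

```text
[0.46131613 0.01101837 0.23088469] [ 1.79990427e+02 -6.53368286e-04  4.71089859e+01] [-1.81024947 -1.48546651  4.83401849] [-0.31577874  0.72658556 -0.04136202] 0.045190044655253656 [-30.   5.  26. 121.  -3.  54. -45.]
```

View pics/z.png

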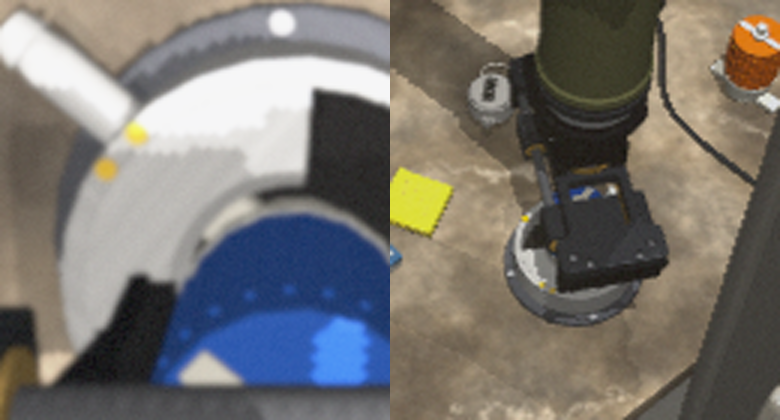

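The lug is now under the lip and points at the two-dot mark (wrist crop, about (235,215) towards (120,150)). Releasing and retreating upwards.

Call:
step_arm(steps=[0.6,0,0,0,0,0.8,0,0,0,0,1,0,0,0,0,1,0,0,0,0,1,0,0,-10,0,1,0,0,-30,0,1,0,0,-40,0,1,0,0,-40,0,1,0,0,-40,0,1,0,0,0,0])

```text
time_s: 11.5
tool_pos: [0.4622, 0.0112, 0.3943]
tool_rot: [179.8, -0.4, 47.1]
force: [0.5, 0.3, -1.0]
grip_width: 0.0871
grasp_force: 0.0
```

Run:
```python
from h import *
o=env.get_obs(); print(o['tool_pos'],o['force'],o['grip_width'])
w=cam('wrist');b=cam('scene')
f=lambda c,x,y,ww,h,s: cv2.resize(c['image'][y:y+h,x:x+ww,::-1],None,fx=s,fy=s,interpolation=cv2.INTER_CUBIC)
cv2.imwrite('pics/end.png',np.hstack([f(w,220,120,200,150,2),f(b,290,130,200,150,2)]))
```

```text
[0.46217187 0.01117163 0.39429226] [ 0.46371532  0.25294183 -0.96417659] 0.0870586210436674
```

View pics/end.png

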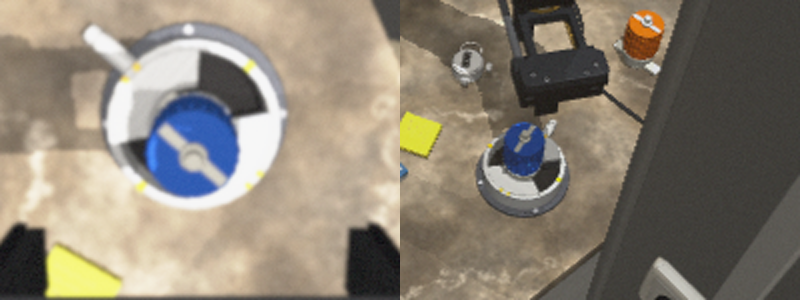

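The stage stands upright in the cup with its bar in line with the two-dot marks. The gripper is clear, and the orange stage is where it was.

```bash
python3 -c "
from cell import env
print(env.sign_off())"
```

```text
the job is handed in; nothing more can be done
None
```

The blue filter stage stands on the holder's floor, turned a quarter turn clockwise with its lugs under the rim at the two-dot marks. It has been released, the orange stage was left alone, and the job was handed in at about 12 s.

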